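# Fit the lap to the flat-lap machine and lock it with the spring clip

## Robot

A 7-joint arm with a two-finger parallel gripper is mounted at the origin on the work surface. World frame = base frame: x ahead of the robot, y to its left, z up, the work surface at z = 0. Lengths are in mm, angles in rad, forces in N, time in s.
With the tool pointing down it reaches from about 425 to 875 mm from the base axis. Payload 4.7 kg.
Tool frame: the origin (TCP) lies between the finger pads; the fingertips stand 11 mm ahead of it and the grasp point (between the pads) lies 8 mm behind it (tip_reach is the distance from the TCP to the fingertips, in mm); z points along the fingers, y is the line along which they close (so a half turn about z gives the same grasp; the last joint's range is limited). The gripper opens to 87 mm and grips with 3 to 60 N. Pads are 19 mm wide; open, the fingers measure 117 mm over their backs; the gripper's body (75 mm by 190 mm) begins 51 mm behind the grasp point.
Start: joints at [1.344, 0.321, -0.07, 1.45, 0.023, 1.371, -0.057], TCP at [154.989, -631.273, 204.587] pointing down, gripper open.
Joint ranges: [-2.86, 2.86], [-0.3, 2.09], [-1.38, 1.24], [0.06, 2.45], [-1.56, 4.7], [0.09, 2.05], [-2.69, 2.69]. Speed limits (rad/s): [2.57, 2.57, 3.14, 3.14, 3.14, 3.14, 3.14].

## Interface

Orientations are given as a unit quaternion [x, y, z, w].
In Python, from cell import sense, capture, camera_model, finish_job, recognise, tip_reach gives the robot as it stands. The module is installed in compiled form; this text tells all that it offers.
- The arm moves only by the shell command python3 -m creep 'ROWS' [FORCE]. ROWS is JSON, a list that holds one entry, the list of rows, each a list of 7 numbers: the turn, a rotation vector about the tool's x, y, z in degrees, then the shift along the tool's x, y, z in cm, then the gripper command: -1 is fully open, 1 is shut, values between are in proportion. In form: [[[ax, ay, az, x, y, z, grip], ...]]. A call has exactly 10 rows; each row is the pose to reach, as a shift and turn from the pose commanded when the call began, along the tool's axes at that moment; what a row does not reach only later rows make up. A row lasts 1/8 s, in which the tool goes at most 62.5 mm and 10.7 degrees, less where a joint would pass 70% of its speed; a pose out of reach is approached as far as the arm can. A call with a gripper value outside its range is refused whole. The fingers move at their own pace and stop on an object; FORCE is the grip in N (left out, the last holds). Time passes only in rows, so rows that repeat a pose let the fingers close, or fill a call up. It gives the time, the measured TCP pose, the force, the opening and the grip force at its end, in the units of the state.
- sense(): the state, without advancing time (a new reading comes with each control period).
- capture(name): name is "side" or "top" or "wrist"; returns the picture (480x640x3 uint8, red, green, blue); there is no depth.
- camera_model(name): a dict with "vfov" (degrees; the focal length in pixels is half the picture's height over the tangent of half this angle, whatever the lens; pixels are square), "cx", "cy" (the principal point, pixels), "D" ([k1, k2, p1, p2, k3] as OpenCV has them; the pictures are not rectified), "position" and "rotation" of the camera in the world. Camera axes: x right, y up, looking along -z (the intrinsics and any distortion apply to the point x, -y, -z); pixel columns grow to the right and rows downward; lengths in mm; the calibration is good to about 2 mm. A picture is of the moment at which its call begins: read the wrist's pose just before it. camera_model takes no time and is no camera call; for the wrist camera it gives the pose at the moment of the call.
- finish_job(): hands the job in; it is judged then, once.
Trained networks look in the newest picture that a camera, given by its name, has taken for a name from the list of things; names that differ only in an ending like _2 or _b are one class to them, and where a whole thing is asked for, a point or a joint stands for the part that bears it (a point fixed in the world has none). Each returns a list of dicts, best first, with "score" (0 to 1); they miss things now and then, are a little off and sometimes report something else, mostly with a low value. They report only what shows in the picture. A call takes as long as a camera call. They do not tell look-alikes from the thing itself.
- recognise(camera, target): "xy" ([column, row] in pixels, amid what is visible of it).
The state is a dict: "time_s": time; "joint_positions": joint angles; "joint_vel": joint speeds; "effort": joint torques, N m; "ee_pos": TCP position; "orientation": TCP orientation; "wrist_force": force on the tool from outside, world axes, zero at the start; "ft_torque": the same for the moment, N m; "width": finger opening in mm; "grasp_force": force on a finger pad.
Only numpy, scipy, OpenCV 4.12 (cv2) and the standard library are available. Lean on these libraries where they do the work, as an engineer would, in place of code of your own. Each camera call takes 0.05 s, during which the arm holds its last target. There are 200 camera calls.

## Task

Put the copper polishing lap on the spindle of the green flat-lap machine, hub upwards and resting flat on the flange. Then push the dark spring-steel clip sideways into the groove above the hub until it is fully home, its seat bearing on the spindle, without forcing it: the push needs about 15 N, but once home its seat must not be jammed against the spindle with more than about 20 N. Let go of everything, and leave the pot of burs, the jar and the hammer where they are.

Things in the scene. Friction and masses are not known exactly. Their poses are not given: they have to be found in the camera images.
- machine: Bolted-down bench machine: green case 160 x 160 mm, 68 mm high. Origin under the case's centre, z up. On its vertical centre line: dark disc (90 mm diameter, top at 73 mm), steel flange (60 mm diameter, top 80 mm above the bench), then an upright steel spindle, 24 mm diameter, grooved all round, with a cone-pointed head; its top is 131 mm above the bench.
- spindle_groove (a point): Point on the spindle axis at the groove's lower edge, 114 mm above the bench, level with the hub top of a fitted lap; z up. The groove is 6.5 mm high (0.5 mm below to 6 mm above this point), 19 mm in diameter at its bottom; over it the 24 mm head runs to 11 mm above this point, then narrows to 12 mm diameter at 17 mm above.
- lap: Loose copper lap, 0.25 to 0.5 kg: disc 110 mm diameter and 12 mm thick with an aluminium hub, 42 mm diameter, on top (from 12 to 34 mm height) and a 28 mm bore right through. Lies on the bench, hub up. Origin at the centre of the underside, z up along the bore.
- clip: Loose dark spring-steel clip lying flat, 60 g: fork 4 mm thick, 36 mm wide, 62 mm long (x -56 to +5.5 mm) with two sprung jaws. Origin on its underside where the spindle axis lies when home; x points out of the mouth, so it is pushed along +x; z up. Short of home it may stay stuck where it is left.
- bur_pot: Bystander: loose wooden pot, 52 mm diameter and 45 mm high, full of steel burs that stand to 76 mm. Origin at the centre of the underside.
- jar: Bystander: loose small amber jar with a steel lid, 52 mm diameter and 50 mm high. Origin at the centre of the underside.
- hammer: Bystander: loose hammer, 200 mm long, lying along its x axis. Origin at its middle, underside.
- clip_grip (a point): Centre of the top of the red finger grip on the clip, at x = -45, z = 32 mm of the clip. The grip is 14 mm long (along x), 22 mm wide (y) and stands from 4 to 32 mm above the underside, on a shank 16 mm wide and 4 mm thick. Axes as the clip's.
- clip_mouth (a point): Midway between the clip's two round lips (8 mm diameter, 14.6 mm apart at rest, springing open sideways), at x = 1.5 mm of the clip. They meet the groove about 9 mm short of home; the push rises to about 15 N near 5 mm short, falls off as they pass the spindle's middle (1.5 mm short), then climbs steeply as the seat strikes the groove: home.
- clip_seat: The clip's cross piece behind the jaws, 36 mm wide; its flat front edge is the seat that strikes the groove bottom when the clip is home. Origin at the middle of that edge, on the underside, at x = -9.5 mm of the clip. Pressed home with 5 to 15 N it stays bearing there by itself.
There are look-alikes about, which are no part of the job. Of the things that look like the lap, take the one that is farthest from the robot's base at the start. Of the things that look like the clip, take the one that is farthest to the robot's right at the start.

How it is judged (in metres and radians):
On the way, in this order (a step that is already met when the one before it is completed fails the run):
1. the lap is over the spindle, resting flat on the flange (horizontal distance between lap and spindle_groove below 0.004 m and z of lap in the frame of spindle_groove below -0.032 m and angle between lap's own z axis and vertical below 0.06 rad), for 0.2 s.
2. the clip is home in the groove, its seat bearing on the groove bottom (horizontal distance between clip and spindle_groove below 0.002 m and z of clip in the frame of spindle_groove between -0.002 and 0.004 m and angle between clip's own z axis and vertical below 0.15 rad and contact force between clip_seat and machine above 1 N), for 0.2 s.
At the end, for the whole second after the job is handed in: Lap flat on the flange (within 4 mm of the spindle axis, at most 2 mm high, tilt under 0.06 rad); clip in the groove, origin within 2 mm of the axis, underside -2 to +4 mm from the groove's lower edge, tilt under 0.15 rad, seat bearing with over 1 N; both at rest (all of step 1 and all of step 2 and linear speed of each of clip, lap below 0.02 m/s); the robot touches nothing.
It fails at once if the clip is jammed: its seat presses on the spindle with more than 20 N (contact force between clip_seat and machine above 20 N).
It fails at once if a bystander is moved by more than 20 mm (distance of any of bur_pot, jar, hammer from where it was at the start of the episode above 0.02 m).
It also fails if it takes over 72 s, if anything falls off the work surface, if the arm or the gripper's body presses on something with over 40 N, if the wrist force passes 120 N, or if a joint passes its speed limit or range.

## Working session

There is one attempt and no reset: what is moved stays moved. The work goes in short steps, Python scripts to look and compute and a shell command to move; the robot and the scene stay as the last step left them, time stands still between calls to the robot, and variables do not carry over. Pictures are saved under pics/ and viewed, at most 10 in all, crops included, and the job is handed in when it is done.

```bash
mkdir -p pics; cat > h.py <<'E'
import numpy as np, cv2
from cell import *
from scipy.spatial.transform import Rotation as R
def K(m):
    f=240/np.tan(np.radians(m["vfov"])/2); return np.array([[f,0,m["cx"]],[0,f,m["cy"]],[0,0,1]])
def rot(m):
    r=np.array(m["rotation"],float)
    return r if r.shape==(3,3) else R.from_quat(r).as_matrix()
def ray(m,uv):
    p=cv2.undistortPoints(np.array([[uv]],float),K(m),np.array(m["D"],float))[0,0]
    return np.array(m["position"],float), rot(m)@np.array([p[0],-p[1],-1])
def at_z(m,uv,z):
    o,d=ray(m,uv); return o+d*(z-o[2])/d[2]
def proj(m,P):
    c=(np.atleast_2d(P)-np.array(m["position"]))@rot(m); c=c*[1,-1,-1]
    return cv2.projectPoints(c,np.zeros(3),np.zeros(3),K(m),np.array(m["D"],float))[0][:,0]
def rows(p,q=None):
    "shift cm in tool axes from current pose to world p"
    s=sense(); return R.from_quat(s["orientation"]).inv().apply(np.array(p)-s["ee_pos"])/10
E
python3 - <<'E'
from h import *
np.set_printoptions(precision=1,suppress=True)
print(sense()); print(tip_reach)
for n in("side","top"):
    im=capture(n); cv2.imwrite(f"pics/{n}0.png",im[:,:,::-1]); m=camera_model(n); print(n,m)
    for t in("machine","lap","clip","clip_grip","bur_pot","jar","hammer"):
        z={"machine":131,"lap":34,"clip":4,"clip_grip":32}.get(t,30)
        for r in recognise(n,t)[:4]: print(t,r["score"],r["xy"],at_z(m,r["xy"],z))
E
```

```text
{'time_s': 0.0, 'joint_positions': array([ 1.3,  0.3, -0.1,  1.5,  0. ,  1.4, -0.1]), 'joint_vel': array([-0., -0., -0.,  0., -0., -0., -0.]), 'effort': array([ -0. , -49.1,  -0.4, -31.3,  -0.1,   0. ,   0. ]), 'ee_pos': array([ 154.8, -630.7,  203.5]), 'orientation': array([ 1. ,  0.1, -0. , -0. ]), 'wrist_force': array([0.3, 0.4, 0.1]), 'ft_torque': array([ 0., -0.,  0.]), 'grasp_force': 0.0, 'width': 87.03461024924555}
11.0
side {'vfov': 55.29763670177859, 'cx': 316.09250634461586, 'cy': 232.3258424459684, 'D': array([-0.,  0.,  0.,  0.,  0.]), 'position': array([  70.7, -472.4,  553.5]), 'rotation': array([ 0.4, -0.2, -0.3,  0.8])}
machine 0.93 [306.3, 261.1] [455.8 -78.1 131. ]
lap 0.83 [138.4, 252.7] [338.9 262.8  34. ]
lap 0.74 [182.5, 280.2] [353.2 130.5  34. ]
lap 0.61 [224.3, 230.6] [499.9 206.   34. ]
clip 0.95 [398.1, 366.0] [ 484.5 -242.2    4. ]
clip 0.66 [301.5, 354.9] [ 398.9 -122.2    4. ]
clip_grip 0.77 [297.9, 353.8] [ 380.  -134.8   32. ]
clip_grip 0.76 [397.6, 361.5] [ 469.6 -248.6   32. ]
bur_pot 0.76 [279.2, 195.2] [682.  240.2  30. ]
bur_pot 0.65 [226.0, 230.7
[... 197 characters left out ...]
3, 'D': array([-0.,  0.,  0.,  0.,  0.]), 'position': array([ 416.9,    5.4, 1090.2]), 'rotation': array([ 0.1, -0.1, -0.7,  0.7])}
machine 0.84 [306.1, 258.8] [525.9  16.4 131. ]
lap 0.7 [250.8, 328.9] [371.5 141.1  34. ]
lap 0.67 [211.6, 262.7] [522.6 239.8  34. ]
lap 0.67 [183.3, 333.1] [358.3 296.3  34. ]
clip 0.57 [413.0, 279.6] [ 495.5 -242.     4. ]
clip 0.56 [364.3, 318.2] [ 401.  -124.3    4. ]
clip 0.2 [402.3, 191.7] [ 713.9 -217.8    4. ]
clip_grip 0.62 [368.2, 318.7] [ 400.4 -130.    32. ]
clip_grip 0.5 [415.6, 281.3] [ 489.6 -241.7   32. ]
bur_pot 0.57 [217.5, 200.5] [674.1 235.   30. ]
jar 0.77 [405.2, 190.8] [ 709.3 -219.6   30. ]
hammer 0.73 [308.8, 182.4] [724.5  15.6  30. ]
```

View pics/side0.png

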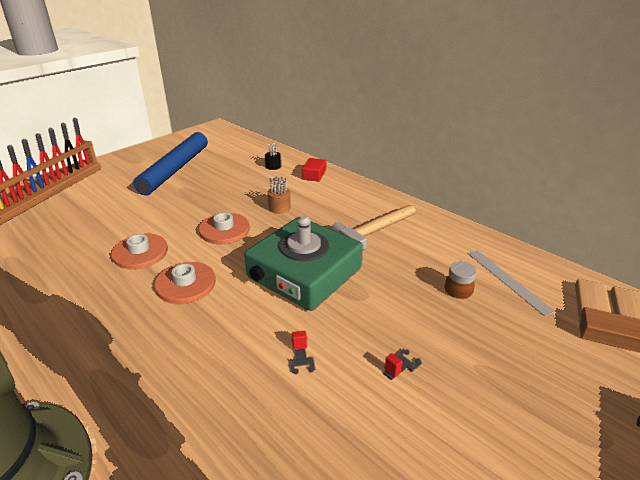

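View pics/top0.png

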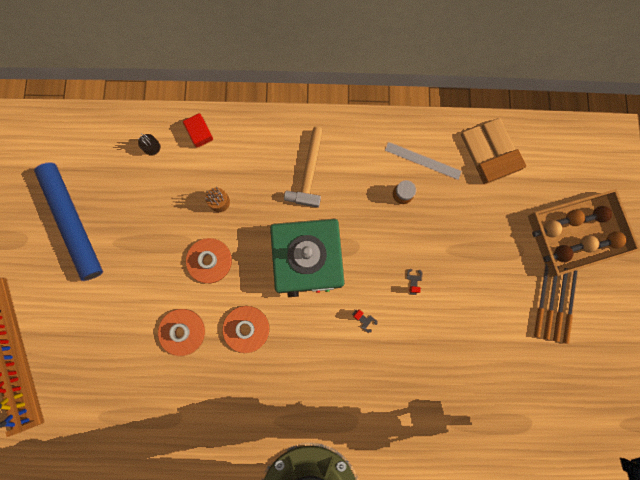

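The target lap is the farthest one, at top-picture pixel (209,260). The target clip is the rightmost one, at (414,282), with its mouth towards +x (up in the picture). The spindle is at about (307,254), and the pot (217,200), jar (404,191) and hammer lie beyond it.

```bash
python3 - <<'E'
from h import *
np.set_printoptions(precision=3,suppress=True)
m=camera_model("wrist"); s=sense(); T=R.from_quat(s["orientation"])
print(T.as_matrix()); print(m["vfov"],m["cx"],m["cy"],m["D"]); print("cam in tool",T.inv().apply(np.array(m["position"])-s["ee_pos"])); print("look in tool",T.inv().apply(rot(m)@[0,0,-1]),"up",T.inv().apply(rot(m)@[0,1,0]))
for p in ([420,-242,260],[470,-242,260]): print(rows(p))
E
```

```text
[[ 0.971  0.239 -0.   ]
 [ 0.239 -0.971 -0.   ]
 [-0.     0.    -1.   ]]
61.445912444821104 322.0575124796989 236.54345475909219 [-0.083  0.     0.     0.     0.   ]
cam in tool [  76.675    0.631 -180.975]
look in tool [-0.277 -0.001  0.961] up [ 0.961 -0.     0.277]
[ 35.02  -31.482  -5.544]
[ 39.876 -30.289  -5.544]
```

```bash
python3 -m creep '[[[0,0,8,4,-4,-3,-1],[0,0,14,8,-8,-6,-1],[0,0,14,14,-12,-9,-1],[0,0,14,20,-16,-9,-1],[0,0,14,26,-20,-9,-1],[0,0,14,31,-24,-9,-1],[0,0,14,37,-27,-9,-1],[0,0,14,41,-30,-9,-1],[0,0,14,41,-30,-9,-1],[0,0,14,41,-30,-9,-1]]]' 40
cat > look.py <<'E'
from h import *
import sys
def look(name,*targets,z={}):
    m=camera_model("wrist"); im=capture("wrist"); cv2.imwrite(f"pics/{name}.png",im[:,:,::-1])
    out={}
    for t in targets:
        for r in recognise("wrist",t)[:3]:
            print(t,round(r["score"],2),np.round(r["xy"],1),np.round(at_z(m,r["xy"],z[t]),1))
    return m,im
E
python3 - <<'E'
from look import *
look("w_clip","clip","clip_grip","clip_mouth","clip_seat",z=dict(clip=4,clip_grip=32,clip_mouth=4,clip_seat=4))
E
```

```text
time_s: 2.05
ee_pos: [483.3, -239.2, 294.7]
orientation: [1.0, 0.001, 0.0, -0.0]
wrist_force: [0.2, -0.4, -0.4]
width: 87.3
grasp_force: 0.0
clip 0.65 [224.2 257.7] [ 396.5 -118.     4. ]
clip_grip 0.61 [222.6 260.1] [ 403.2 -123.1   32. ]
clip_grip 0.58 [325.  178.3] [ 498.8 -242.4   32. ]
clip_mouth 0.72 [326.1 180.2] [ 492.8 -243.9    4. ]
clip_seat 0.81 [325.4 171.7] [ 502.7 -243.     4. ]
clip_seat 0.79 [236.  257.9] [ 396.3 -132.7    4. ]
```

View pics/w_clip.png

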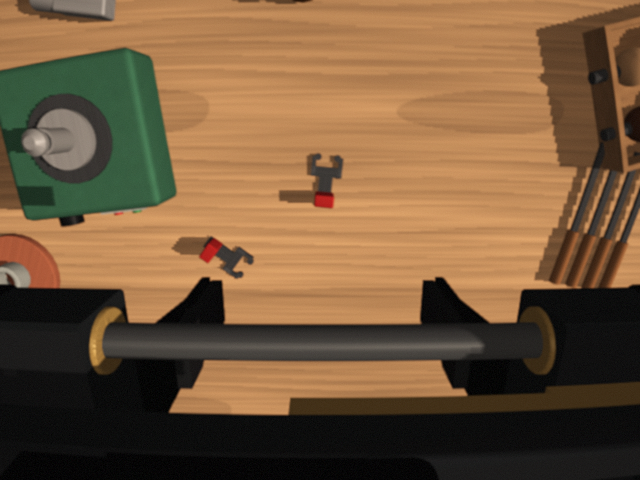

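Target clip at pixel (325,180), with its grip at (324,199), nearly aligned with world x. Next I go to the lap, passing over the machine.

```bash
python3 -m creep '[[[0,0,0,1,-6,0,-1],[0,0,0,2,-12,0,-1],[0,0,0,3,-18,0,-1],[0,0,0,3,-24,0,-1],[0,0,0,3,-30,0,-1],[0,0,0,3,-36,0,-1],[0,0,0,3,-42,0,-1],[0,0,0,3,-42,0,-1],[0,0,0,3,-42,0,-1],[0,0,0,3,-42,0,-1]]]'
python3 - <<'E'
from look import *
m,im=look("w_lap","lap","machine",z=dict(lap=34,machine=131))
hsv=cv2.cvtColor(im,cv2.COLOR_RGB2HSV); print(sense()["joint_positions"])
E
```

```text
time_s: 3.55
ee_pos: [513.8, 175.1, 294.3]
orientation: [1.0, -0.004, -0.0, 0.001]
wrist_force: [0.3, -1.3, -0.1]
width: 86.9
grasp_force: 0.0
lap 0.91 [232.5 290.4] [397.3 282.1  34. ]
lap 0.79 [253. 169.] [540.3 249.7  34. ]
lap 0.78 [334.5 295.9] [389.5 160.8  34. ]
machine 0.8 [468.6 160. ] [558.1  49.3 131. ]
machine 0.57 [457.9  23.3] [666.5  65.6 131. ]
[ 0.3772437   0.12196693 -0.82308959  1.54968759  0.08999209  1.5091458
 -2.02487163]
```

View pics/w_lap.png

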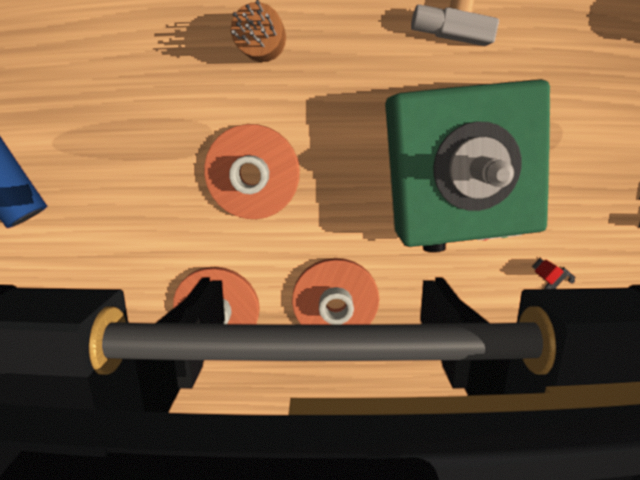

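Target lap: disc centre about (252,171), hub top about (249,175). Dark machine disc about (478,165), spindle tip about (499,173).

```bash
python3 - <<'E'
from look import *
np.set_printoptions(precision=1,suppress=True)
m=camera_model("wrist"); im=cv2.imread("pics/w_lap.png")
def seg(mask,box):
    x0,y0,x1,y1=box; M=np.zeros_like(mask); M[y0:y1,x0:x1]=mask[y0:y1,x0:x1]
    cs,_=cv2.findContours(M,cv2.RETR_EXTERNAL,cv2.CHAIN_APPROX_NONE); return max(cs,key=cv2.contourArea)
def circ(cnt,z):
    P=np.array([at_z(m,p[0],z)[:2] for p in cnt.astype(float)]); c,r=cv2.minEnclosingCircle(P.astype(np.float32))
    A=np.c_[2*P,np.ones(len(P))]; s=np.linalg.lstsq(A,(P**2).sum(1),rcond=None)[0]
    return np.array(c),r,s[:2],np.sqrt(s[2]+s[:2]@s[:2])
hsv=cv2.cvtColor(im,cv2.COLOR_BGR2HSV)
g=((hsv[...,1]<60)&(hsv[...,2]>110)).astype(np.uint8)
print("hub r21",circ(seg(g,(220,145,280,205)),34))
cop=((hsv[...,0]<13)&(hsv[...,1]>110)&(hsv[...,2]>60)).astype(np.uint8)|g
print("disc r55",circ(seg(cop,(195,115,307,225)),11))
dark=((hsv[...,1]<70)).astype(np.uint8)
print("dark disc r45",circ(seg(dark,(430,118,525,212)),73))
# candidates by tip pixels
print("tip",at_z(m,(499,173),131),"dark",at_z(m,(478,165),73))
cv2.imwrite("pics/crop1.png",cv2.resize(im[100:230,180:560],None,fx=2,fy=2,interpolation=cv2.INTER_CUBIC))
E
```

```text
hub r21 (array([534. , 255.8]), 21.426998138427734, array([534.2, 256. ]), np.float64(20.311819446475305))
disc r55 (array([533.1, 256.8]), 56.48197555541992, array([533.4, 257.3]), np.float64(54.98605819092556))
dark disc r45 (array([545.9,  19.7]), 45.522220611572266, array([545.8,  19.7]), np.float64(44.75337869181459))
tip [547.   22.6 131. ] dark [547.7  19.4  73. ]
```

View pics/crop1.png

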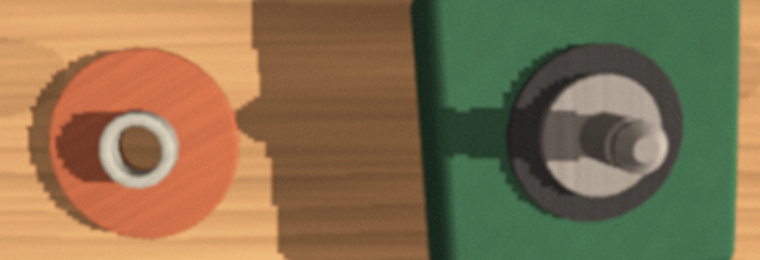

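```bash
cat > meas.py <<'E'
from look import *
np.set_printoptions(precision=1,suppress=True)
def seg(mask,c,h):
    x,y=np.round(c).astype(int); M=np.zeros_like(mask); a,b,l,r=max(y-h,0),y+h,max(x-h,0),x+h; M[a:b,l:r]=mask[a:b,l:r]
    cs,_=cv2.findContours(M,cv2.RETR_EXTERNAL,cv2.CHAIN_APPROX_NONE); return max(cs,key=cv2.contourArea)
def circ(m,cnt,z):
    P=np.array([at_z(m,p[0],z)[:2] for p in cnt.astype(float)])
    A=np.c_[2*P,np.ones(len(P))]; s=np.linalg.lstsq(A,(P**2).sum(1),rcond=None)[0]
    c,r=cv2.minEnclosingCircle(P.astype(np.float32))
    return s[:2],np.sqrt(s[2]+s[:2]@s[:2]),np.array(c),r
E
python3 - <<'E'
from meas import *
s=sense(); print(s["ee_pos"],np.abs(s["joint_vel"]).max())
for n,h1,h2,d1,d2,im in (("wrist",30,56,(478,165),48,None),("top",14,26,(306,254),21,cv2.imread("pics/top0.png"))):
    m=camera_model(n); im=capture(n)[:,:,::-1].copy() if n=="wrist" else im
    hub=proj(m,[533,256,34])[0] if n=="wrist" else (207,260); 
    if n=="wrist": cv2.imwrite("pics/w2.png",im); hub=(249,175)
    hsv=cv2.cvtColor(im,cv2.COLOR_BGR2HSV)
    g=((hsv[...,1]<60)&(hsv[...,2]>110)).astype(np.uint8)
    cop=((hsv[...,0]<13)&(hsv[...,1]>110)&(hsv[...,2]>60)).astype(np.uint8)|g
    dark=(hsv[...,1]<70).astype(np.uint8)
    print(n,"hub21",*circ(m,seg(g,hub,h1),34)); print("disc55",*circ(m,seg(cop,hub,h2),11)); print("dark45",*circ(m,seg(dark,d1,d2),73))
print(sense()["ee_pos"])
E
```

```text
[513.5 176.2 294.5] 0.00995176723826441
wrist hub21 [534.6 254.8] 20.309578904464594 [534.5 254.6] 21.486631393432617
disc55 [533.9 256.1] 54.94427120650618 [533.8 255.8] 56.54556655883789
dark45 [545.9  18.6] 44.74020651095437 [546.1  18.6] 45.51210021972656
top hub21 [530.6 251.9] 19.964040375273544 [530.7 251.6] 21.659215927124023
disc55 [530.8 253.5] 54.348587897904906 [530.9 253.5] 56.04248809814453
dark45 [543.6  16.6] 44.10738156646956 [543.4  16.8] 45.781986236572266
[513.4 176.5 294.5]
```

```bash
python3 -m creep '[[[0,0,0,1,-4,4,-1],[0,0,0,2,-7.9,9,-1],[0,0,0,2,-7.9,14,-1],[0,0,0,2,-7.9,18,-1],[0,0,0,2,-7.9,19.4,-1],[0,0,0,2,-7.9,19.4,-1],[0,0,0,2,-7.9,19.4,-1],[0,0,0,2,-7.9,19.4,-1],[0,0,0,2,-7.9,19.4,-1],[0,0,0,2,-7.9,19.4,-1]]]'
python3 - <<'E'
from meas import *
s=sense(); m=camera_model("wrist"); im=capture("wrist")[:,:,::-1].copy(); cv2.imwrite("pics/w3.png",im)
hub=proj(m,[534,255,34])[0]; print(hub)
hsv=cv2.cvtColor(im,cv2.COLOR_BGR2HSV); g=((hsv[...,1]<60)&(hsv[...,2]>110)).astype(np.uint8)
print(circ(m,seg(g,hub,60),34)); print(s["ee_pos"],rows([534,255,25]))
E
```

```text
time_s: 5.0
ee_pos: [533.6, 256.7, 101.0]
orientation: [1.0, -0.002, 0.0, 0.0]
wrist_force: [0.3, -0.1, 0.5]
width: 87.2
grasp_force: 0.0
[324.2 243.8]
(array([534.9, 255.6]), np.float64(20.34046042960031), array([535.7, 255.8]), 21.86050796508789)
[533.6 256.7 101. ] [0.  0.2 7.6]
```

View pics/w3.png

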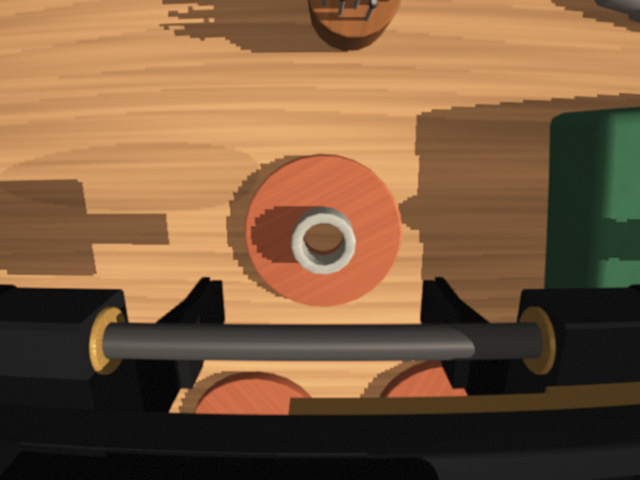

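Hub centred under the tool at pixel (324,242); descend and grip.

```bash
python3 -m creep '[[[0,0,0,0.1,0.1,4,-1],[0,0,0,0.1,0.1,6.5,-1],[0,0,0,0.1,0.1,7.6,-1],[0,0,0,0.1,0.1,7.6,-1],[0,0,0,0.1,0.1,7.6,1],[0,0,0,0.1,0.1,7.6,1],[0,0,0,0.1,0.1,7.6,1],[0,0,0,0.1,0.1,7.6,1],[0,0,0,0.1,0.1,7.6,1],[0,0,0,0.1,0.1,7.6,1]]]' 45
```

```text
time_s: 6.3
ee_pos: [534.4, 255.6, 24.5]
orientation: [1.0, -0.002, -0.0, 0.0]
wrist_force: [0.7, 0.1, 0.5]
width: 35.2
grasp_force: 0.0
```

```bash
python3 -c "
from look import *
print(sense()['width'],sense()['grasp_force'])
look('w4'); print(sense()['width'],sense()['grasp_force'],sense()['ee_pos'])"
```

```text
35.151620689333726 0.0
30.92415344454845 0.0 [534.34611569 255.61570187  24.47546363]
```

View pics/w4.png

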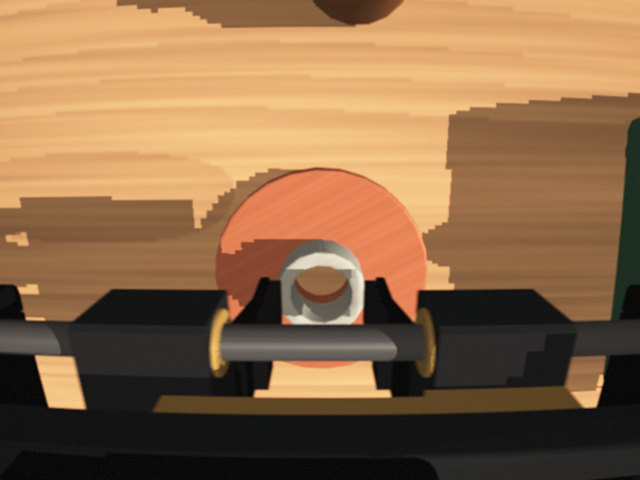

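```bash
python3 - <<'E'
from meas import *
m=camera_model("wrist"); s=sense(); print(s["ee_pos"],s["width"],s["grasp_force"])
for dx in(-10,0,10):
  for z in (13,34,60): print(dx,z,proj(m,np.array([[s["ee_pos"][0]+dx,s["ee_pos"][1]+w,z] for w in(17.5,21,-21)])).round(0).tolist())
im=cv2.imread("pics/w4.png"); hsv=cv2.cvtColor(im,cv2.COLOR_BGR2HSV); g=((hsv[...,1]<60)&(hsv[...,2]>110)).astype(np.uint8)
c=np.array([(282,283),(362,283),(322,241)],float)
for z in (30,34,40): print(z,[at_z(m,p,z) for p in c])
E
```

```text
[534.3 255.6  24.5] 30.92415344454845 0.0
-10 13 [[288.0, 294.0], [281.0, 294.0], [362.0, 294.0]]
-10 34 [[284.0, 313.0], [277.0, 313.0], [366.0, 313.0]]
-10 60 [[279.0, 342.0], [270.0, 342.0], [373.0, 342.0]]
0 13 [[287.0, 277.0], [280.0, 277.0], [363.0, 276.0]]
0 34 [[284.0, 293.0], [276.0, 293.0], [367.0, 293.0]]
0 60 [[278.0, 320.0], [269.0, 320.0], [374.0, 320.0]]
10 13 [[287.0, 258.0], [280.0, 258.0], [363.0, 258.0]]
10 34 [[283.0, 273.0], [275.0, 273.0], [368.0, 273.0]]
10 60 [[277.0, 297.0], [268.0, 297.0], [375.0, 297.0]]
30 [array([537.9, 274.1,  30. ]), array([537.7, 236.6,  30. ]), array([558.4, 255.3,  30. ])]
34 [array([539.6, 273.7,  34. ]), array([539.4, 237. ,  34. ]), array([559.6, 255.3,  34. ])]
40 [array([542.1, 273. ,  40. ]), array([541.9, 237.6,  40. ]), array([561.4, 255.3,  40. ])]
```

The fingers have passed 42 mm without contact, so they may be above the hub and standing higher than reported. I'll open and probe downwards gently.

```bash
python3 -m creep '[[[0,0,0,0.1,0,0,-1],[0,0,0,0.1,0,0,-1],[0,0,0,0.1,0,0,-1],[0,0,0,0.1,0,0,-1],[0,0,0,0.1,0,0,-1],[0,0,0,0.1,0,0,-1],[0,0,0,0.1,0,0.1,-1],[0,0,0,0.1,0,0.2,-1],[0,0,0,0.1,0,0.3,-1],[0,0,0,0.1,0,0.3,-1]]]'; python3 - <<'E'
from meas import *
m=camera_model("wrist");im=capture("wrist")[:,:,::-1].copy(); cv2.imwrite("pics/w5.png",im)
hsv=cv2.cvtColor(im,cv2.COLOR_BGR2HSV)
g=((hsv[...,1]<60)&(hsv[...,2]>110)).astype(np.uint8)
for z in(28,34):print(z,circ(m,seg(g,(322,284),60)[:,:],z), cv2.boundingRect(seg(g,(322,284),60)))
cop=((hsv[...,0]<13)&(hsv[...,1]>110)&(hsv[...,2]>60)).astype(np.uint8)
print(cv2.boundingRect(seg(cop,(322,250),140)))
P=np.array([[535+55*np.cos(a),255.6+55*np.sin(a),12] for a in np.linspace(0,6.28,60)]);q=proj(m,P);print(q.min(0),q.max(0))
print(sense()["ee_pos"])
E
```

```text
time_s: 7.6
ee_pos: [535.3, 255.6, 21.4]
orientation: [1.0, -0.002, -0.0, 0.0]
wrist_force: [0.6, -0.8, 0.5]
width: 87.0
grasp_force: 0.0
28 (array([534.9, 256. ]), np.float64(17.516393491408333), array([536.2, 257.8]), 22.823572158813477) (278, 246, 80, 79)
34 (array([537.6, 256. ]), np.float64(16.913482235667033), array([538.8, 257.7]), 22.037982940673828) (278, 246, 80, 79)
(214, 170, 215, 155)
[213.1 169.2] [429.8 371.4]
[535.3 255.6  21.4]
```

View pics/w5.png

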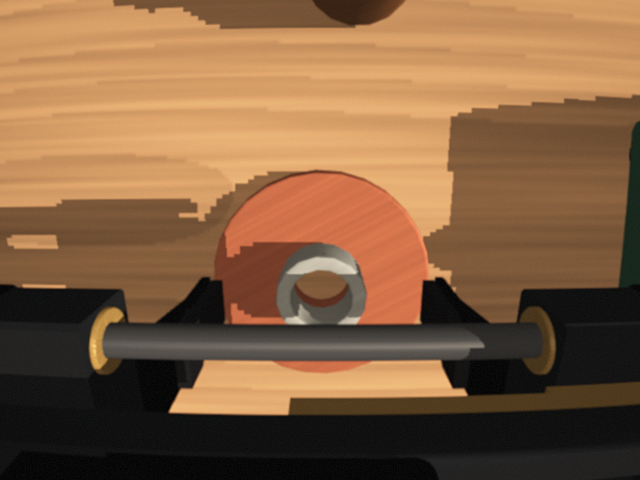

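Camera geometry agrees with the disc (rows 170 to 372), but the fingertips (gap 222–422 px) appear at z≈43, well above the hub. I'll continue the gentle probe downwards.

```bash
python3 -c "
from cell import *;print(tip_reach)"; python3 -m creep '[[[0,0,0,0,0,0.1,-1],[0,0,0,0,0,0.2,-1],[0,0,0,0,0,0.3,-1],[0,0,0,0,0,0.4,-1],[0,0,0,0,0,0.5,-1],[0,0,0,0,0,0.6,-1],[0,0,0,0,0,0.7,-1],[0,0,0,0,0,0.8,-1],[0,0,0,0,0,0.8,-1],[0,0,0,0,0,0.8,-1]]]'
```

```text
11.0
time_s: 8.9
ee_pos: [535.4, 255.7, 13.5]
orientation: [1.0, -0.002, -0.0, 0.0]
wrist_force: [-0.4, -0.5, 0.1]
width: 87.2
grasp_force: 0.0
```

```bash
python3 -m creep '[[[0,0,0,0,0,0.3,-1],[0,0,0,0,0,0.6,-1],[0,0,0,0,0,0.8,-1],[0,0,0,0,0,1,-1],[0,0,0,0,0,1.1,-1],[0,0,0,0,0,1.2,-1],[0,0,0,0,0,1.3,-1],[0,0,0,0,0,1.4,-1],[0,0,0,0,0,1.4,-1],[0,0,0,0,0,1.4,-1]]]'
```

```text
time_s: 10.15
ee_pos: [535.4, 255.7, -0.5]
orientation: [1.0, -0.002, -0.0, 0.0]
wrist_force: [0.5, -0.0, 0.3]
width: 87.1
grasp_force: 0.0
```

```bash
python3 -m creep '[[[0,0,0,0,0,0,1],[0,0,0,0,0,0,1],[0,0,0,0,0,0,1],[0,0,0,0,0,0,1],[0,0,0,0,0,0,1],[0,0,0,0,0,0,1],[0,0,0,0,0,0,1],[0,0,0,0,0,0,1],[0,0,0,0,0,0,1],[0,0,0,0,0,0,1]]]' 45
```

```text
time_s: 11.4
ee_pos: [535.4, 255.8, -0.5]
orientation: [1.0, -0.002, 0.0, -0.0]
wrist_force: [0.6, 1.2, -0.9]
width: 41.0
grasp_force: 45.0
```

Gripped at 41 mm. Lift and carry.

```bash
python3 -m creep '[[[0,0,0,0,0,-3,1],[0,0,0,0,0,-8,1],[0,0,0,0,0,-13,1],[0,0,0,0,1,-17,1],[0,0,0,0.3,6,-17,1],[0,0,0,0.7,12,-17,1],[0,0,0,1.1,18,-17,1],[0,0,0,1.1,22,-17,1],[0,0,0,1.1,23.7,-17,1],[0,0,0,1.1,23.7,-17,1]]]'; python3 -m creep '[[[0,0,0,0,0,0,1],[0,0,0,0,0,0,1],[0,0,0,0,0,0,1],[0,0,0,0,0,0,1],[0,0,0,0,0,0,1],[0,0,0,0,0,0,1],[0,0,0,0,0,0,1],[0,0,0,0,0,0,1],[0,0,0,0,0,0,1],[0,0,0,0,0,0,1]]]'
python3 - <<'E'
from meas import *
print(sense()["ee_pos"],sense()["orientation"],rows([546.5,18.8,140]))
for n in("side","top"):
    m=camera_model(n); im=capture(n)[:,:,::-1].copy(); cv2.imwrite(f"pics/{n}1.png",im)
look("w6")
E
```

```text
time_s: 12.65
ee_pos: [544.9, 17.7, 168.8]
orientation: [1.0, -0.003, -0.001, -0.0]
wrist_force: [0.1, 0.3, -5.1]
width: 41.1
grasp_force: 45.0
time_s: 13.9
ee_pos: [545.5, 18.6, 169.5]
orientation: [1.0, -0.002, -0.0, 0.0]
wrist_force: [0.3, -0.2, -4.2]
width: 41.1
grasp_force: 45.0
[545.5  18.6 169.5] [ 1. -0. -0.  0.] [ 0.1 -0.   3. ]
```

View pics/side1.png

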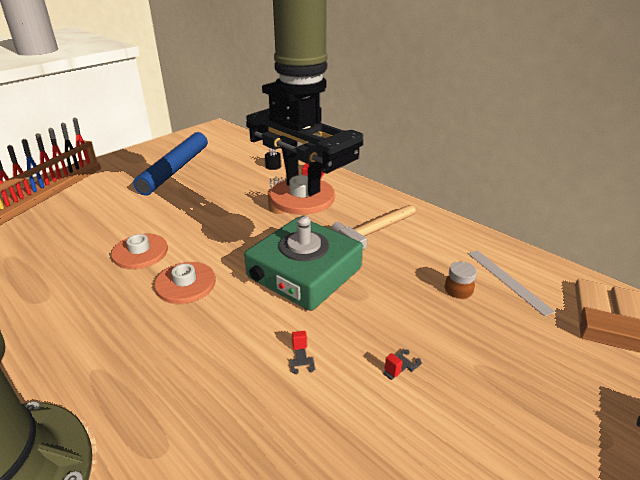

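Lap held level, its hub at (300,186), above the spindle tip at (305,222). Lowering part way and checking force.

```bash
python3 -m creep '[[[0,0,0,0.1,0,1.5,1],[0,0,0,0.1,0,3,1],[0,0,0,0.1,0,3.6,1],[0,0,0,0.1,0,3.9,1],[0,0,0,0.1,0,4.2,1],[0,0,0,0.1,0,4.5,1],[0,0,0,0.1,0,4.8,1],[0,0,0,0.1,0,5.2,1],[0,0,0,0.1,0,5.2,1],[0,0,0,0.1,0,5.2,1]]]'
```

```text
time_s: 15.3
ee_pos: [546.6, 18.6, 117.6]
orientation: [1.0, -0.002, 0.0, 0.0]
wrist_force: [-0.8, -0.2, -4.3]
width: 41.0
grasp_force: 45.0
```

```bash
python3 -m creep '[[[0,0,0,0,0,0.8,1],[0,0,0,0,0,1.6,1],[0,0,0,0,0,2.4,1],[0,0,0,0,0,3,1],[0,0,0,0,0,3.3,1],[0,0,0,0,0,3.5,1],[0,0,0,0,0,3.65,1],[0,0,0,0,0,3.75,1],[0,0,0,0,0,3.75,1],[0,0,0,0,0,3.75,1]]]'
```

```text
time_s: 16.55
ee_pos: [546.6, 18.6, 80.1]
orientation: [1.0, -0.002, 0.0, 0.0]
wrist_force: [1.0, 0.3, -3.6]
width: 41.0
grasp_force: 45.0
```

```bash
python3 -m creep '[[[0,0,0,0,0,0,-1],[0,0,0,0,0,0,-1],[0,0,0,0,0,0,-1],[0,0,0,0,0,0,-1],[0,0,0,0,0,-6,-1],[0,0,0,0,0,-12,-1],[0,0,0,-2,6,-12,-1],[0,0,0,-4,12,-12,-1],[0,0,0,-6,18,-12,-1],[0,0,0,-7,22,-12,-1]]]' 
python3 -m creep '[[[0,0,0,0,3.5,0,-1],[0,0,0,0,3.5,0,-1],[0,0,0,0,3.5,0,-1],[0,0,0,0,3.5,2,-1],[0,0,0,0,3.5,4,-1],[0,0,0,0,3.5,6,-1],[0,0,0,0,3.5,6,-1],[0,0,0,0,3.5,6,-1],[0,0,0,0,3.5,6,-1],[0,0,0,0,3.5,6,-1]]]'
python3 - <<'E'
from meas import *
s=sense(); print(s["ee_pos"],s["orientation"],np.abs(s["joint_vel"]).max())
m=camera_model("wrist"); im=capture("wrist")[:,:,::-1].copy(); cv2.imwrite("pics/w7.png",im)
hsv=cv2.cvtColor(im,cv2.COLOR_BGR2HSV)
c=proj(m,[490,-243,20])[0]; print(c)
red=(((hsv[...,0]<6)|(hsv[...,0]>174))&(hsv[...,1]>190)&(hsv[...,2]>90)).astype(np.uint8)
dk=((hsv[...,1]<90)&(hsv[...,2]<90)).astype(np.uint8)
for n,mk,z in(("red",red,32),("dark",dk,4)):
    k=seg(mk,c,90); print(n,cv2.boundingRect(k),cv2.minAreaRect(np.array([at_z(m,p,z)[:2] for p in k[:,0].astype(float)],np.float32)))
    np.save(f"{n}.npy",k)
top=((red>0)&(hsv[...,2]>190)).astype(np.uint8)
k=seg(top,c,90);print("redtop",cv2.boundingRect(k),cv2.minAreaRect(np.array([at_z(m,p,32)[:2] for p in k[:,0].astype(float)],np.float32)))
x,y=c.astype(int); print(x,y); x0,y0=max(x-100,0),max(y-75,0)
cv2.imwrite("pics/crop7.png",cv2.resize(im[y0:y0+150,x0:x0+200],None,fx=4,fy=4,interpolation=cv2.INTER_CUBIC)); print("crop origin",x0,y0)
E
```

```text
time_s: 17.8
ee_pos: [474.3, -204.4, 200.3]
orientation: [1.0, -0.003, 0.0, 0.001]
wrist_force: [1.3, -0.2, 0.7]
width: 87.1
grasp_force: 0.0
time_s: 19.05
ee_pos: [476.1, -236.3, 140.8]
orientation: [1.0, -0.002, 0.0, 0.0]
wrist_force: [-0.6, -0.1, 0.7]
width: 87.0
grasp_force: 0.0
[ 476.1 -236.3  140.8] [ 1. -0.  0.  0.] 0.0038096099890840124
[330.4 206. ]
red (313, 217, 29, 23) ((475.714599609375, -240.2702178955078), (16.89727210998535, 20.829721450805664), 0.5312362313270569)
dark (308, 159, 47, 56) ((501.63787841796875, -242.76577758789062), (35.141502380371094, 42.85762023925781), 83.98516845703125)
redtop (340, 225, 2, 14) ((473.14080810546875, -250.33741760253906), (10.02421760559082, 0.74527907371521), 0.49703291058540344)
330 206
crop origin 230 131
```

View pics/crop7.png

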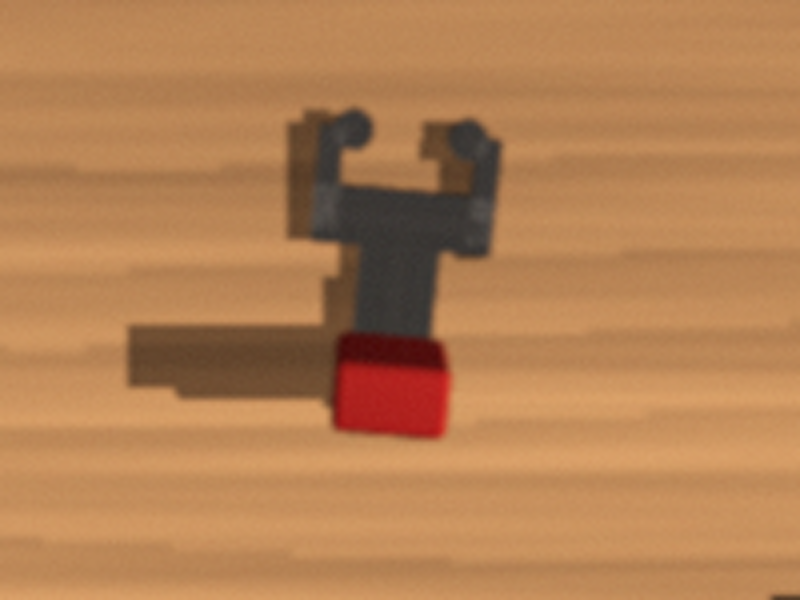

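Clip: grip top centre at full-image pixel (328,231), lips at (318,163) and (347.5,166); it is turned a few degrees clockwise.

```bash
python3 - <<'E'
from meas import *
np.set_printoptions(precision=2,suppress=True)
m=camera_model("wrist"); f=lambda p,z: at_z(m,(230+p[0]/4-.4,131+p[1]/4-.4),z)[:2]
L,Rr=f((352,129),4),f((470,140),4); C=[f(p,32) for p in((337,360),(450,372),(444,436),(334,430))]
g=np.mean(C,0); mo=(L+Rr)/2
print("lips",L,Rr,np.linalg.norm(L-Rr),"grip",g,np.linalg.norm(C[0]-C[1]),np.linalg.norm(C[1]-C[2]))
v=mo-g; print("len 46.5?",np.linalg.norm(v),"yaw",np.degrees(np.arctan2(v[1],v[0])),"lip yaw",np.degrees(np.arctan2(*(L-Rr)[::-1]))-90,np.degrees(np.arctan2(*(C[0]-C[1])[::-1]))-90)
print("shank",f((355,330),4),f((432,335),4),"seat",f((340,188),4),f((470,195),4))
print(sense()["ee_pos"])
E
```

```text
lips [ 520.94 -233.31] [ 518.74 -256.35] 23.13720550752477 grip [ 473.84 -240.59] 21.008694233859135 12.380270931338861
len 46.5? 46.196603393255295 yaw -5.259636305290671 lip yaw -5.462800271739525 -6.449646868617791
shank [ 480.79 -233.66] [ 479.7  -249.17] seat [ 509.42 -230.88] [ 507.96 -256.47]
[ 475.9  -236.29  140.58]
```

```bash
python3 -m creep '[[[0,0,5.2,-0.2,0.4,5,-1],[0,0,5.2,-0.2,0.4,10,-1],[0,0,5.2,-0.2,0.4,13,-1],[0,0,5.2,-0.2,0.4,14.4,-1],[0,0,5.2,-0.2,0.4,15,-1],[0,0,5.2,-0.2,0.4,15.1,-1],[0,0,5.2,-0.2,0.4,15.1,-1],[0,0,5.2,-0.2,0.4,15.1,1],[0,0,5.2,-0.2,0.4,15.1,1],[0,0,5.2,-0.2,0.4,15.1,1]]]' 60; python3 -m creep '[[[0,0,0,0,0,0,1],[0,0,0,0,0,0,1],[0,0,0,0,0,0,1],[0,0,0,0,0,0,1],[0,0,0,0,0,0,1],[0,0,0,0,0,0,1],[0,0,0,0,0,0,1],[0,0,0,0,0,0,1],[0,0,0,0,0,0,1],[0,0,0,0,0,0,1]]]'
```

```text
time_s: 20.35
ee_pos: [473.7, -240.2, -10.8]
orientation: [0.999, -0.047, 0.0, 0.0]
wrist_force: [0.0, 0.3, -0.1]
width: 64.7
grasp_force: 0.0
time_s: 21.6
ee_pos: [473.6, -240.1, -11.0]
orientation: [0.999, -0.047, -0.0, 0.0]
wrist_force: [0.8, -0.6, -0.1]
width: 21.2
grasp_force: 60.0
```

Gripped. Lift and carry to a point 40 mm short of home, above groove level.

```bash
python3 -m creep '[[[0,0,0,0,0,-3,1],[0,0,0,0,0,-8,1],[0,0,0,-1,-3,-13,1],[0,0,0,-2,-8,-16,1],[0,0,0,-3,-13,-16,1],[0,0,0,-3.7,-18,-16,1],[0,0,0,-3.7,-23,-16,1],[0,0,0,-3.7,-26.4,-16,1],[0,0,0,-3.7,-26.4,-16,1],[0,0,0,-3.7,-26.4,-16,1]]]'; python3 - <<'E'
from meas import *
from cell import sense
print(sense()["ee_pos"],rows([461.5,26.5,103.9]))
m=camera_model("wrist"); im=capture("wrist")[:,:,::-1].copy(); cv2.imwrite("pics/w8.png",im)
look("w9","spindle_groove","clip_mouth","clip_grip","machine","lap",z=dict(spindle_groove=114,clip_mouth=160,clip_grip=188,machine=131,lap=114))
print(np.abs(sense()["joint_vel"]).max(),sense()["ee_pos"],sense()["joint_positions"])
E
```

```text
time_s: 22.85
ee_pos: [461.4, 25.4, 148.9]
orientation: [0.999, -0.047, -0.0, 0.0]
wrist_force: [-0.1, -1.3, -0.2]
width: 21.5
grasp_force: 60.0
[461.4  25.4 148.9] [-0.  -0.1  4.5]
spindle_groove 0.83 [307.5 113.5] [542.2  24.4 114. ]
clip_mouth 0.83 [321.9 248.5] [483.6  22.6 160. ]
clip_mouth 0.77 [490.2 266.2] [467.8 -52.7 160. ]
clip_grip 0.96 [322.1 247.7] [492.9  21.6 188. ]
clip_grip 0.75 [493.3 267.3] [478.8 -42.3 188. ]
machine 0.84 [306.6 112.4] [542.4  24.2 131. ]
lap 0.93 [ 54.1 359.3] [410.5 202.9 114. ]
lap 0.91 [323.6  82.3] [556.7  14.7 114. ]
lap 0.9 [179.2 284. ] [455.2 108.9 114. ]
0.0035552463730904285 [461.6  25.5 149. ] [ 0.7 -0.  -0.8  1.9 -0.   1.2 -1.8]
```

```bash
python3 - <<'E'
from meas import *
m=camera_model("wrist"); im=cv2.imread("pics/w9.png"); hsv=cv2.cvtColor(im,cv2.COLOR_BGR2HSV)
cop=((hsv[...,0]<13)&(hsv[...,1]>110)&(hsv[...,2]>60)).astype(np.uint8)
g=((hsv[...,1]<70)).astype(np.uint8)
c=proj(m,[546,18.5,92])[0]; print("pred disc c",c,"hub",proj(m,[546,18.5,114])[0],"tip",proj(m,[546,18.5,131])[0])
k=cv2.convexHull(seg(cop|g,c,110)); print(cv2.boundingRect(k)); print("lap disc",circ(m,k,92))
k=seg(g,c,70); print(cv2.boundingRect(k)); 
for z,r in((92,55),(114,21),(125,12),(131,6)):
    q=proj(m,np.array([[546+r*np.cos(a),18.5+r*np.sin(a),z] for a in np.linspace(0,6.28,90)])); print(z,q.min(0),q.max(0))
for y in range(50,150,6):
    x=np.where(g[y,230:420])[0]+230; print(y,(x.min(),x.max()) if len(x) else None,im[y,260:370:10].mean(1).astype(int))
E
```

```text
pred disc c [319.8 106.5] hub [319.6 105. ] tip [319.4 103.7]
(222, 5, 194, 211)
lap disc (array([542. ,  19.6]), np.float64(56.72690491550267), array([538.6,  17.8]), 61.345645904541016)
(280, 65, 79, 82)
92 [223.   2.] [416.8 201.9]
114 [278.7  62. ] [360.5 146.5]
125 [294.8  78.4] [344.1 129.4]
131 [306.7  90.5] [332.1 116.8]
50 (np.int64(237), np.int64(237)) [163 164 163 160 162 164 164 166 159 163 160]
56 None [165 162 159 163 160 166 164 160 161 162 166]
62 None [160 158 162 161 169 162 160 161 160 165 164]
68 (np.int64(305), np.int64(334)) [158 162 160 168 157 228 230 230 162 166 165]
74 (np.int64(294), np.int64(344)) [144 102  98  97 227 223 221 227 237 166 159]
80 (np.int64(288), np.int64(350)) [ 96  98  95 209 217 181 174 166 223 206 163]
86 (np.int64(284), np.int64(354)) [ 97  98  97 161 108 133 177 213 187 232 165]
92 (np.int64(282), np.int64(356)) [ 99  97  95 135 107 131 203 226 210 226 163]
98 (np.int64(280), np.int64(358)) [ 95  94 122 134 103 206 206 219 234 223 167]
104 (np.int64(280), np.int64(358)) [ 95  95 125 127 102 201 207 212 227 221 167]
110 (np.int64(280), np.int64(358)) [ 96  98 117 134  98 206 206 212 227 217 163]
116 (np.int64(281), np.int64(358)) [ 96  93 107 140  98  98 171 200 184 221 164]
122 (np.int64(283), np.int64(355)) [ 91  97  97 138 112 114 153 193 102 229 163]
128 (np.int64(286), np.int64(352)) [ 96  95  96 134 131 123 165 120 224 232 163]
134 (np.int64(291), np.int64(347)) [ 95  94  94 117 235 225 152 227 224 165 161]
140 (np.int64(297), np.int64(341)) [ 93  96  98  98 202 221 229 223 217 160 165]
146 (np.int64(231), np.int64(327)) [ 92  94  96  92  92 156 187 165 160 164 159]
```

Lap sits flat as predicted. Descend to groove height and advance to about 13 mm short.

```bash
python3 -m creep '[[[0,0,0,0,-0.1,1.5,1],[0,0,0,0,-0.1,3,1],[0,0,0,0,-0.1,4,1],[0,0,0,0,-0.1,4.5,1],[0,0,0,0,-0.1,4.5,1],[0,0,0,0.5,-0.1,4.5,1],[0,0,0,1.2,-0.1,4.5,1],[0,0,0,2,-0.1,4.5,1],[0,0,0,2.6,-0.1,4.5,1],[0,0,0,2.6,-0.1,4.5,1]]]'; python3 - <<'E'
from meas import *
print(sense()["ee_pos"],rows([500.8,22.8,103.9])*10,sense()["wrist_force"])
E
```

```text
time_s: 24.45
ee_pos: [488.0, 24.9, 103.9]
orientation: [0.999, -0.047, -0.0, -0.0]
wrist_force: [0.4, 0.3, -0.6]
width: 21.3
grasp_force: 60.0
[488.   24.9 103.9] [12.9  0.8  0. ] [ 0.4  0.3 -0.6]
```

```bash
python3 -m creep '[[[0,0,0,0.1,0.05,0,1],[0,0,0,0.2,0.05,0,1],[0,0,0,0.3,0.05,0,1],[0,0,0,0.4,0.05,0,1],[0,0,0,0.5,0.05,0,1],[0,0,0,0.55,0.05,0,1],[0,0,0,0.6,0.05,0,1],[0,0,0,0.6,0.05,0,1],[0,0,0,0.6,0.05,0,1],[0,0,0,0.6,0.05,0,1]]]'
```

```text
time_s: 25.7
ee_pos: [492.9, 23.6, 103.7]
orientation: [0.999, -0.047, -0.001, 0.0]
wrist_force: [-3.4, -0.4, 0.2]
width: 21.6
grasp_force: 60.0
```

```bash
python3 -m creep '[[[0,0,0,0.05,0,0,1],[0,0,0,0.1,0,0,1],[0,0,0,0.15,0,0,1],[0,0,0,0.2,0,0,1],[0,0,0,0.25,0,0,1],[0,0,0,0.3,0,0,1],[0,0,0,0.3,0,0,1],[0,0,0,0.3,0,0,1],[0,0,0,0.3,0,0,1],[0,0,0,0.3,0,0,1]]]'
```

```text
time_s: 26.95
ee_pos: [494.0, 23.5, 103.3]
orientation: [0.999, -0.047, -0.003, 0.0]
wrist_force: [-8.2, -0.7, 1.2]
width: 21.4
grasp_force: 60.0
```

```bash
python3 -m creep '[[[0,0,0,0.03,0,0,1],[0,0,0,0.06,0,0,1],[0,0,0,0.1,0,0,1],[0,0,0,0.13,0,0,1],[0,0,0,0.16,0,0,1],[0,0,0,0.2,0,0,1],[0,0,0,0.2,0,0,1],[0,0,0,0.2,0,0,1],[0,0,0,0.2,0,0,1],[0,0,0,0.2,0,0,1]]]'
```

```text
time_s: 28.2
ee_pos: [495.6, 23.3, 103.3]
orientation: [0.999, -0.047, -0.003, 0.0]
wrist_force: [-10.6, -0.7, 2.7]
width: 21.5
grasp_force: 60.0
```

```bash
python3 -m creep '[[[0,0,0,0.01,0,0,1],[0,0,0,0.02,0,0,1],[0,0,0,0.03,0,0,1],[0,0,0,0.04,0,0,1],[0,0,0,0.05,0,0,1],[0,0,0,0.06,0,0,1],[0,0,0,0.07,0,0,1],[0,0,0,0.08,0,0,1],[0,0,0,0.09,0,0,1],[0,0,0,0.1,0,0,1]]]'
```

```text
time_s: 29.45
ee_pos: [495.6, 23.3, 103.3]
orientation: [0.999, -0.047, -0.004, 0.001]
wrist_force: [-12.9, -0.8, 6.2]
width: 21.4
grasp_force: 60.0
```

```bash
python3 -m creep '[[[0,0,0,0.0,0,-0.05,1],[0,0,0,0.0,0,-0.1,1],[0,0,0,0.0,0,-0.1,1],[0,0,0,0.02,0,-0.1,1],[0,0,0,0.04,0,-0.1,1],[0,0,0,0.06,0,-0.1,1],[0,0,0,0.08,0,-0.1,1],[0,0,0,0.1,0,-0.1,1],[0,0,0,0.1,0,-0.1,1],[0,0,0,0.1,0,-0.1,1]]]'; python3 -c "
from cell import *
from scipy.spatial.transform import Rotation as R
s=sense();print(R.from_quat(s['orientation']).as_matrix().round(4),s['ft_torque'])"
```

```text
time_s: 30.7
ee_pos: [495.7, 23.3, 103.5]
orientation: [0.999, -0.047, -0.005, 0.0]
wrist_force: [-13.3, 0.1, 2.0]
width: 21.2
grasp_force: 60.0
[[ 9.955e-01 -9.380e-02 -1.050e-02]
 [-9.380e-02 -9.956e-01 -4.000e-04]
 [-1.040e-02  1.400e-03 -9.999e-01]] [ 0.02294381  2.96660295 -0.06773091]
```

```bash
python3 -m creep '[[[0,0.3,0,0.0,0,0,1],[0,0.6,0,0.01,0,0,1],[0,0.6,0,0.02,0,0,1],[0,0.6,0,0.04,0,0,1],[0,0.6,0,0.05,0,0,1],[0,0.6,0,0.07,0,0,1],[0,0.6,0,0.08,0,0,1],[0,0.6,0,0.1,0,0,1],[0,0.6,0,0.1,0,0,1],[0,0.6,0,0.1,0,0,1]]]'
```

```text
time_s: 31.95
ee_pos: [496.9, 23.2, 103.2]
orientation: [0.999, -0.047, 0.0, 0.001]
wrist_force: [-11.3, -0.2, -0.5]
width: 21.6
grasp_force: 60.0
```

```bash
python3 -m creep '[[[0,0,0,0.01,0,0,1],[0,0,0,0.02,0,0,1],[0,0,0,0.03,0,0,1],[0,0,0,0.04,0,0,1],[0,0,0,0.05,0,0,1],[0,0,0,0.06,0,0,1],[0,0,0,0.07,0,0,1],[0,0,0,0.08,0,0,1],[0,0,0,0.08,0,0,1],[0,0,0,0.08,0,0,1]]]'
```

```text
time_s: 33.2
ee_pos: [496.9, 23.2, 103.2]
orientation: [0.999, -0.047, -0.001, 0.001]
wrist_force: [-13.3, 0.3, 2.5]
width: 21.5
grasp_force: 60.0
```

```bash
python3 -m creep '[[[0,0,0,0.01,0,-0.03,1],[0,0,0,0.02,0,-0.03,1],[0,0,0,0.03,0,-0.03,1],[0,0,0,0.04,0,-0.03,1],[0,0,0,0.05,0,-0.03,1],[0,0,0,0.06,0,-0.03,1],[0,0,0,0.07,0,-0.03,1],[0,0,0,0.08,0,-0.03,1],[0,0,0,0.08,0,-0.03,1],[0,0,0,0.08,0,-0.03,1]]]'
```

```text
time_s: 34.45
ee_pos: [501.8, 22.7, 104.7]
orientation: [0.999, -0.047, 0.004, 0.0]
wrist_force: [-5.5, -0.3, -1.9]
width: 21.5
grasp_force: 60.0
```

```bash
python3 -m creep '[[[0,-0.3,0,0,0,0.05,1],[0,-0.5,0,0,0,0.08,1],[0,-0.5,0,0,0,0.08,1],[0,-0.5,0,0.02,0,0.08,1],[0,-0.5,0,0.04,0,0.08,1],[0,-0.5,0,0.06,0,0.08,1],[0,-0.5,0,0.08,0,0.08,1],[0,-0.5,0,0.1,0,0.08,1],[0,-0.5,0,0.1,0,0.08,1],[0,-0.5,0,0.1,0,0.08,1]]]'
```

```text
time_s: 35.7
ee_pos: [501.8, 22.8, 103.6]
orientation: [0.999, -0.047, -0.002, 0.0]
wrist_force: [-8.3, -0.2, -1.4]
width: 21.2
grasp_force: 60.0
```

```bash
python3 -m creep '[[[0,0,0,0.02,0,0,1],[0,0,0,0.04,0,0,1],[0,0,0,0.06,0,0,1],[0,0,0,0.06,0,0,1],[0,0,0,0.06,0,0,-1],[0,0,0,0.06,0,0,-1],[0,0,0,0.06,0,0,-1],[0,0,0,0.06,0,0,-1],[0,0,0,0.06,0,0,-1],[0,0,0,0.06,0,0,-1]]]'
```

```text
time_s: 36.95
ee_pos: [504.8, 22.6, 104.6]
orientation: [0.999, -0.047, 0.001, 0.0]
wrist_force: [0.1, -0.5, 0.7]
width: 73.6
grasp_force: 0.0
```

```bash
python3 -m creep '[[[0,0,0,0,0,-2,-1],[0,0,0,0,0,-5,-1],[0,0,0,0,0,-8,-1],[0,0,0,-2,0,-11,-1],[0,0,0,-4,0,-13,-1],[0,0,0,-4,0,-13,-1],[0,0,0,-4,0,-13,-1],[0,0,0,-4,0,-13,-1],[0,0,0,-4,0,-13,-1],[0,0,0,-4,0,-13,-1]]]'
python3 - <<'E'
from meas import *
m=camera_model("wrist"); im=capture("wrist")[:,:,::-1].copy(); cv2.imwrite("pics/w10.png",im); hsv=cv2.cvtColor(im,cv2.COLOR_BGR2HSV)
red=(((hsv[...,0]<6)|(hsv[...,0]>174))&(hsv[...,1]>190)&(hsv[...,2]>130)).astype(np.uint8)
c=proj(m,[501,22.7,146])[0]; print(c)
k=seg(red,c,60); r=cv2.minAreaRect(np.array([at_z(m,p,146)[:2] for p in k[:,0].astype(float)],np.float32)); print("grip top",r)
print("tip",proj(m,[546,18.5,131])[0]); g=((hsv[...,1]<60)&(hsv[...,2]>110)).astype(np.uint8)
h=proj(m,[546,18.5,114])[0]; k=seg(g,h,60); print(circ(m,cv2.convexHull(k),114))
k=seg((((hsv[...,0]<13)&(hsv[...,1]>110)&(hsv[...,2]>60))).astype(np.uint8),h,130); print(circ(m,cv2.convexHull(k),92)[2:])
E
```

```text
time_s: 38.2
ee_pos: [464.7, 26.5, 234.0]
orientation: [0.999, -0.047, 0.0, -0.0]
wrist_force: [-0.6, 0.7, 0.8]
width: 87.1
grasp_force: 0.0
[322.3 182.9]
grip top ((502.1517333984375, 21.80984878540039), (20.77259635925293, 13.415851593017578), 84.63172912597656)
tip [322.2 113.4]
(array([549. ,  16.9]), np.float64(17.597074612316906), array([547.6,  16.8]), 19.72113609313965)
(array([541.9,  18.3]), 57.66891098022461)
```

```bash
python3 -c "
from cell import *
print(finish_job())"
```

```text
the job is handed in; nothing more can be done
None
```

The lap is on the spindle, flat on the flange; the clip is pushed home in the groove, everything is released, and the job was handed in at about 38 s with no verdict returned. I did not measure the seat force directly; I judged it home from the wrist force (about 8 N, rising with no further travel) and a final wrist picture, and I did not re-check the bystanders.

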